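# Put the watch winder in gear

### The arm

A 6-joint arm with a two-finger parallel gripper is mounted at the origin on the work surface. World frame = base frame: x ahead of the robot, y to its left, z up, the work surface at z = 0. Lengths are in mm, angles in rad, forces in N, time in s.
With the tool pointing down it reaches from about 400 to 925 mm from the base axis. Payload 12.5 kg.
Tool frame: the origin (TCP) lies between the finger pads; the fingertips stand env.tip_extent ahead of it and the grasp point (between the pads) lies 5 mm behind it (env.tip_extent is the distance from the TCP to the fingertips, in mm); z points along the fingers, y is the direction in which the jaws open and shut (so a half turn about z gives the same grasp; the last joint's range is limited). The gripper opens to 95 mm and grips with 3 to 60 N. Pads are 20 mm wide; open, the fingers measure 119 mm over their backs; the gripper's body (75 mm by 180 mm) begins 59 mm behind the grasp point.
Start: joints at [-1.282, 0.491, 1.559, -0, 1.092, -0.106], TCP at [240.413, -576.929, 228.661] pointing down, gripper open.
Joint ranges: [-3.1, 3.1], [-0.84, 2.19], [0.05, 2.79], [-1.13, 4.28], [0.06, 2.93], [-2.69, 2.69]. Speed limits (rad/s): [2.22, 2.22, 2.79, 3.14, 3.14, 3.14].

### API

Orientations are given as a 3x3 rotation matrix whose columns are the frame's x, y, z axes.
In Python, from station import sensors, vision, order, env gives the robot as it stands. The module is installed in compiled form; this text tells all that it offers.
- The arm moves only by the shell command python3 -m crank 'ROWS' [FORCE]. ROWS is JSON, a list of rows, each a list of 5 numbers: the opening in per cent of the stroke, from 0 (shut) to 100 (fully open), then the shift along the tool's x, y, z in m, then the turn about the tool's z in degrees. In form: [[fingers, dx, dy, dz, roll], ...]. A call has 1 to 12 rows; each row shifts and turns the commanded pose from where the row before left it, along the tool's axes as they then stand; what a row does not reach is not made up. A row lasts 1/12 s, in which the tool goes at most 41.7 mm and 7.16 degrees, less where a joint would pass 70% of its speed; a pose out of reach is approached as far as the arm can. A call is refused whole if a number of a shift passes 0.0417 or a number of a turn 7.16, either way. A call with a gripper value outside its range is refused whole. The fingers move at their own pace and stop on an object; FORCE is the grip in N (left out, the last holds). Time passes only in rows, so rows that do not move let the fingers close. It gives the time, the measured TCP pose, the force and the opening at its end, in the units of the state.
- sensors.state(): the state, without advancing time (a new reading comes with each control period).
- vision.capture(name): name is "scene" or "top" or "wrist"; returns the picture (384x512x3 uint8, red, green, blue); there is no depth.
- vision.camera_info(name): a dict with "fx", "fy", "cx", "cy" (pixels), "eye" and "attitude" of the camera in the world. Camera axes: x right, y up, looking along -z (the intrinsics and any distortion apply to the point x, -y, -z); pixel columns grow to the right and rows downward; lengths in mm; the calibration is good to about 2 mm. The wrist camera is an equidistant fisheye: a pixel r from the principal point sees the ray r / f radians off the axis. A picture is of the moment at which its call begins: read the wrist's pose just before it. camera_info takes no time and is no camera call; for the wrist camera it gives the pose at the moment of the call.
- order.close_job(): hands the job in, once; it reports no verdict.
The state is a dict: "clock": time; "joints": joint angles; "joint_velocities": joint speeds; "joint_torque": joint torques, N m; "tcp_pos": TCP position; "tool_rot": TCP orientation; "force": force on the tool from outside, world axes, zero at the start; "ft_torque": the same for the moment, N m; "grip_width": finger opening in mm.
Only numpy, scipy, OpenCV 4.12 (cv2) and the standard library are available. Lean on these libraries where they do the work, as an engineer would, in place of code of your own. Each camera call takes 0.05 s, during which the arm holds its last target.

### The job

The selector lever of the watch winder has been left somewhere in the left-hand track of its H-shaped gate. With your fingertips, gently push the lever through the gate into the right-hand track and fully home in the slot that ends at the bar-shaped badge (not the round one), and leave it standing there. Only push it: do not pull the knob up, and leave the things lying around the winder where they are.

Things in the scene. Friction and masses are not known exactly. Their poses are not given: they have to be found in the camera images.
- winder: Fixed watch winder: grey housing 150 mm (x) by 325 mm (y), 60 mm high. Origin on the shelf below the centre of the gate; +x points away from the robot, +y to its left at yaw 0 (yaw varies by up to 0.4 rad). Housing from y = -55 to +270 mm; on it a closed clear acrylic box, 140 x 140 mm, from y = 125 to 265 mm, top at z = 145 mm.
- gate_centre (a point): Centre of the H gate, on the 4 mm aluminium top plate (60 mm above the shelf), axes as the winder's. Two tracks along x, centred on y = +16 (left) and -16 mm (right), 13 mm wide, from x = -22 to +22 mm, joined by a cross passage 16 mm wide along y at x = 0. The tongues between the tracks have 6 mm rounded corners. The lever's 8 mm steel stem passes through.
- lever_pivot (a point): The point about which the lever tilts, 14.5 mm above the shelf below the gate's centre. The lever has friction (1 to 2 N at the knob moves it) and stays where it is left. Stem direction in the winder's frame: (sin s, sin c cos s, cos c cos s) with s = lever_shift, c = lever_cross.
- lever_shift (a joint): Tilt of the lever along the tracks, rad: positive leans to the winder's +x (away from the robot), 0 is in line with the cross passage (free to cross within about 0.08), about +-0.38 is the end of a slot. The knob moves about 100 mm per rad.
- lever_cross (a joint): Tilt of the lever across the tracks, rad: positive leans to the winder's +y (left). About +0.35 in the left track, about -0.35 in the right track.
- knob_lift (a joint): How far the knob is pulled up along the stem, m: 0 is down. A spring of about 15 N holds it down; it is not to be pulled up.
- knob_top (a point): Centre of the top of the knob, a black upright round knob of 22 mm diameter and 50 mm length on the stem; its top is 122 mm from the pivot along the stem (z = 136 mm above the shelf when upright), its lower end 72 mm from the pivot.
- badge_bar: Dark steel badge shaped as a bar, 34 mm along y by 9 mm along x, 5 mm high, fixed on the gate plate 40 mm from the cross passage, just beyond the near or the far end of the right-hand track (which one varies). It marks the wanted slot. Origin at the centre of its underside.
- badge_round: Dark steel badge shaped as a round disc, 20 mm in diameter, 5 mm high, fixed on the gate plate just beyond the other end of the right-hand track. Origin at the centre of its underside.
- watch: Loose steel wrist watch, bracelet closed, lying on its side on the near side of the winder: a ring of about 65 mm, 20 mm high, with the case (38 mm) reaching 38 mm up. Origin at its underside, centre of the ring. Leave alone.
- sunglasses: Loose folded sunglasses with amber lenses, 130 x 25 mm, 50 mm high, right of the winder. Origin at the underside of the front frame. Leave alone.
- ring_cone: Loose white ceramic ring cone, foot 60 mm across, 88 mm high, beyond the winder to the right. Origin at the centre of its underside. Leave alone.
- shoe_horn: Loose grey plastic shoe horn, 200 x 42 mm, 10 mm high, flat on the near side of the winder. Origin at its underside near the middle. Leave alone.
- ring_dish: Loose white ceramic ring dish, 90 mm across, 22 mm high, beyond the winder. Origin at the centre of its underside. Leave alone.
- cedar_ring: Loose cedar moth ring, 52 mm across, 18 mm high, beyond the winder to the left. Origin at the centre of its underside. Leave alone.

How it is judged:
By the outcome, as a careful person would: the job done as asked, in the order asked, and still so for the second after the job is handed in, with the robot touching nothing.
It also fails if it takes over 67 s, if anything falls off the work surface, if the arm or the gripper's body presses on something with over 40 N, if the wrist force passes 120 N, or if a joint passes its speed limit or range.

## Working session

There is one attempt and no reset: what is moved stays moved. The work goes in short steps, Python scripts to look and compute and a shell command to move; the robot and the scene stay as the last step left them, time stands still between calls to the robot, and variables do not carry over. Pictures are saved under pics/ and viewed, and the job is handed in when it is done.

```bash
mkdir -p pics; python3 - <<'E'
from station import sensors, vision, order, env
import cv2
s=sensors.state()
for k in s: print(k,s[k])
print(env.tip_extent)
for n in ("scene","top","wrist"):
    print(n,vision.camera_info(n))
    im=vision.capture(n); cv2.imwrite(f"pics/{n}0.png",im[:,:,::-1])
E
```

```text
clock 0.0
joints [-1.28160733e+00  4.91594858e-01  1.55949804e+00  5.57641468e-06
  1.09171112e+00 -1.05554134e-01]
joint_velocities [ 0.00034823 -0.00144257 -0.00015763 -0.00013866 -0.00019689 -0.00039478]
joint_torque [ 2.47409749e-03 -6.12635851e+01 -2.58178121e+01  6.93100621e-02
  4.82236978e-02 -6.92578283e-05]
tcp_pos [ 240.33282501 -576.66991916  228.02308405]
tool_rot [[ 9.23096391e-01  3.84568508e-01 -3.40707901e-04]
 [ 3.84568636e-01 -9.23095668e-01  1.16247489e-03]
 [ 1.32545247e-04 -1.20410195e-03 -9.99999266e-01]]
force [-0.945436    0.28510948 -0.69296377]
ft_torque [-0.02942446 -0.01582836  0.03399498]
grip_width 95.02229619327531
14.0
scene {'fx': 391.37153744340526, 'fy': 391.37153744340526, 'cx': 258.0057320201634, 'cy': 193.25300206042155, 'eye': array([ 951.76247264, -276.28444018,  766.93378958]), 'attitude': array([[ 0.57924762, -0.66588658,  0.4701779 ],
       [ 0.81506253,  0.4645996 , -0.34615066],
       [ 0.01205262,  0.58373134,  0.81185741]])}
top {'fx': 438.0887501128361, 'fy': 438.0887501128361, 'cx': 253.71907814181486, 'cy': 191.13037301760812, 'eye': array([420.69075535, -19.63824739, 949.78939655]), 'attitude': array([[-0.00650376,  0.98421111, -0.17687906],
       [-0.99997797, -0.00616627,  0.00245765],
       [ 0.00132817,  0.17689115,  0.98422953]])}
wrist {'fx': 297.3186396354542, 'fy': 297.3186396354542, 'cx': 252.72361601238114, 'cy': 194.82817535069836, 'eye': array([ 315.02097941, -545.12424431,  384.93724422]), 'attitude': array([[ 0.38429949,  0.88517269,  0.26226555],
       [-0.92320619,  0.36909829,  0.10703635],
       [-0.00205611, -0.28325919,  0.95904119]])}
```

View pics/scene0.png

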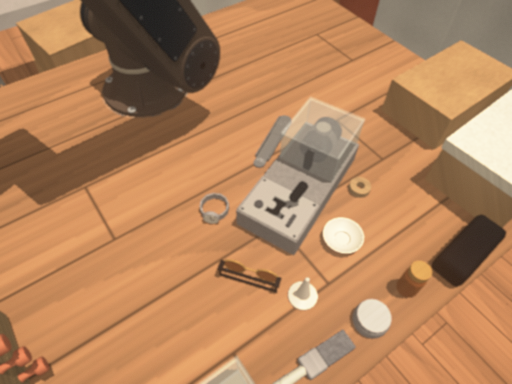

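View pics/top0.png

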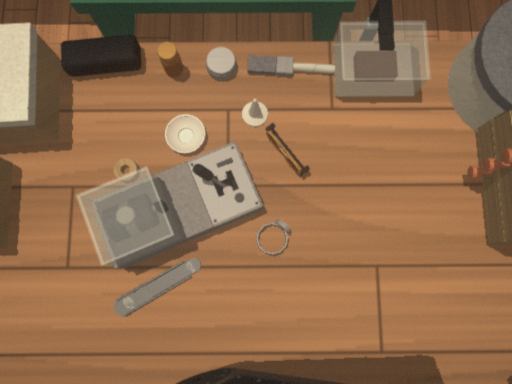

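View pics/wrist0.png

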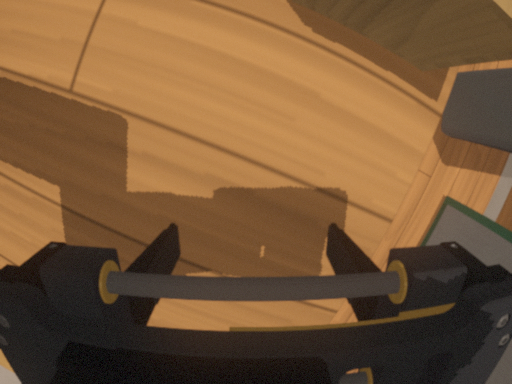

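```bash
python3 - <<'E'
import cv2
a=cv2.imread("pics/top0.png")[135:235,170:280]
cv2.imwrite("pics/tz.png",cv2.resize(a,None,fx=6,fy=6,interpolation=cv2.INTER_CUBIC)[:600])
a=cv2.imread("pics/scene0.png")[155:255,225:355]
cv2.imwrite("pics/sz.png",cv2.resize(a,None,fx=6,fy=6,interpolation=cv2.INTER_CUBIC))
E
```

```text
(no output)
```

View pics/tz.png

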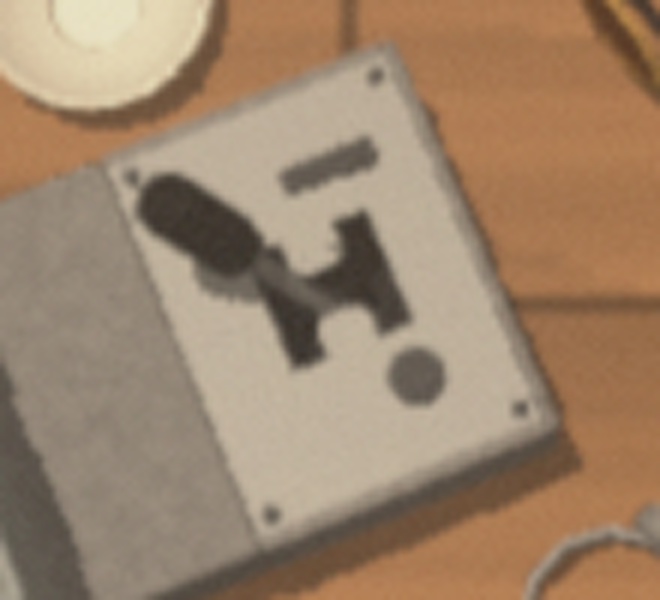

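View pics/sz.png

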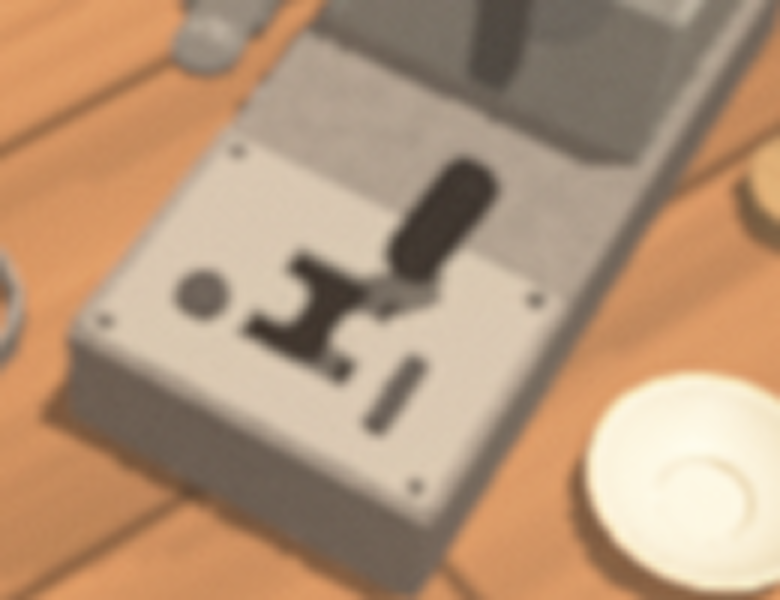

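```bash
cat > h.py <<'E'
import numpy as np
from station import vision
def ray(n,u,v,c=None):
    c=c or vision.camera_info(n)
    d=np.array([(u-c['cx'])/c['fx'],-(v-c['cy'])/c['fy'],-1.]); d=c['attitude']@d
    return np.array(c['eye']),d/np.linalg.norm(d)
def plane(n,u,v,z):
    e,d=ray(n,u,v); return e+d*(z-e[2])/d[2]
def tri(a,b):
    (e1,d1),(e2,d2)=ray(*a),ray(*b)
    A=np.stack([d1,-d2],1); t=np.linalg.lstsq(A,e2-e1,rcond=None)[0]
    p,q=e1+t[0]*d1,e2+t[1]*d2
    return (p+q)/2,np.linalg.norm(p-q)
def proj(n,p):
    c=vision.camera_info(n); q=c['attitude'].T@(np.array(p)-c['eye'])
    return c['cx']+c['fx']*q[0]/-q[2], c['cy']+c['fy']*q[1]/q[2]
E
python3 - <<'E'
from h import *
T=lambda u,v:("top",170+u/6-.4,135+v/6-.4)
S=lambda u,v:("scene",225+u/6-.4,155+v/6-.4)
for nm,a,b in [("bar",T(330,166),S(395,395)),("round",T(416,376),S(202,295)),("screwUL",T(131,177),S(536,299)),("screwUR",T(376,75),S(416,486)),("screwLR",T(520,409),S(105,320)),("screwLL",T(271,515),S(237,150)),("knobtop",T(165,200),S(470,178))]:
    print(nm,*[np.round(x,1) for x in tri(a,b)],np.round(plane(*a,62 if nm[0]=='s' else 65),1),np.round(plane(*b,62 if nm[0]=='s' else 65),1))
E
```

```text
bar [641.3  38.4  64. ] 0.4 [641.   38.2  65. ] [641.8  38.2  65. ]
round [567.4   8.3  62.8] 0.5 [567.1   8.5  65. ] [568.4   7.2  65. ]
screwUL [637.9 107.1  62.3] 0.8 [638.2 107.4  62. ] [637.7 106.8  62. ]
screwUR [674.   22.4  63.1] 0.2 [674.3  22.5  62. ] [673.5  22.7  62. ]
screwLR [555.9 -26.8  62.6] 0.2 [556.  -26.9  62. ] [555.7 -26.5  62. ]
screwLL [520.2  57.8  61.9] 0.1 [520.2  57.8  62. ] [520.2  57.8  62. ]
knobtop [614.7  86.8 125.3] 1.1 [629.3  95.1  65. ] [582.8 120.3  65. ]
```

The top view shows the bar badge at (225,163) on the far end of the right track and the round badge at (239,198) on the near end. The lever leans into the far-left slot, knob top at about (197,168). The checks agree: the badges are 79.8 mm apart (80 expected), the knob top is 122.1 mm from the pivot, the yaw is about 0.395, and the gate centre is at about (598, 38). Tool x already lies along winder x.

The plan is to push -x to the passage, then -y across, then +x home.

```bash
cat >> h.py <<'E'
G=np.array([598.1,38.2]); YAW=.395
def wf(p):
    d=np.array(p[:2])-G; c,s=np.cos(YAW),np.sin(YAW)
    return np.round([c*d[0]+s*d[1],-s*d[0]+c*d[1],p[2]],1)
def st():
    from station import sensors
    s=sensors.state(); c,n=np.cos(YAW),np.sin(YAW); f=s['force']
    print('t',round(s['clock'],2),'wf',wf(s['tcp_pos']),'Fw',np.round([c*f[0]+n*f[1],-n*f[0]+c*f[1],f[2]],1),'grip',round(s['grip_width'],1),'toolx yaw',round(float(np.arctan2(s['tool_rot'][1][0],s['tool_rot'][0][0])),3))
if __name__=='__main__': st()
E
python3 -m crank '[[0,0.026,-0.019,0,0],[0,0.026,-0.019,0,0],[0,0.026,-0.019,0,0],[0,0.026,-0.019,0,0],[0,0.026,-0.019,0,0],[0,0.026,-0.019,0,0],[0,0.026,-0.019,0,0],[0,0.026,-0.019,0,0],[0,0.026,-0.019,0,0],[0,0.026,-0.019,0,0],[0,0.026,-0.019,0,0],[0,0.026,-0.019,0,0]]' 20; python3 h.py
python3 -m crank '[[0,0.026,-0.019,0,0],[0,0.026,-0.019,0,0],[0,0.026,-0.019,0,0],[0,0.026,-0.019,0,0],[0,0.026,-0.019,0,0],[0,0.026,-0.019,0,0],[0,0.026,-0.019,0,0],[0,0.026,-0.019,0,0],[0,0.026,-0.019,0,0],[0,0.026,-0.019,0,0],[0,0.026,-0.019,0,0],[0,0,0,0,0]]'; python3 h.py
```

```text
clock: 1.15
tcp_pos: [441.2, -245.0, 228.6]
tool_rot: [[0.923, 0.385, -0.0], [0.385, -0.923, 0.0], [-0.0, -0.0, -1.0]]
force: [0.5, -0.4, 0.8]
grip_width: 20.7
t 1.15 wf [-253.8 -201.   228.6] Fw [ 0.3 -0.6  0.8] grip 20.7 toolx yaw 0.395
clock: 2.15
tcp_pos: [626.1, 60.6, 228.0]
tool_rot: [[0.922, 0.387, 0.0], [0.387, -0.922, 0.001], [0.001, -0.001, -1.0]]
force: [0.7, -0.5, -0.3]
grip_width: 0.7
t 2.15 wf [ 34.5   9.9 228. ] Fw [ 0.4 -0.7 -0.3] grip 0.7 toolx yaw 0.398
```

```bash

python3 -m crank '[[0,0.015,-0.0115,0,0],[0,0.016,-0.0115,0,0],[0,0,0,0,0],[0,0,0,0.02,0],[0,0,0,0.02,0],[0,0,0,0.02,0],[0,0,0,0,0],[0,0,0,0,0]]'; python3 h.py
python3 - <<'E'
from h import *
import cv2
cv2.imwrite("pics/w1.png",vision.capture("wrist")[:,:,::-1])
a=vision.capture("scene")[:,:,::-1][130:280,200:360]
cv2.imwrite("pics/s1.png",cv2.resize(a,None,fx=4,fy=4,interpolation=cv2.INTER_CUBIC))
E
```

```text
clock: 2.82
tcp_pos: [643.6, 89.0, 168.2]
tool_rot: [[0.923, 0.384, -0.002], [0.384, -0.923, -0.0], [-0.002, -0.0, -1.0]]
force: [-0.8, 0.0, 0.8]
grip_width: 0.4
t 2.82 wf [ 61.6  29.4 168.2] Fw [-0.8  0.4  0.8] grip 0.4 toolx yaw 0.394
```

View pics/w1.png

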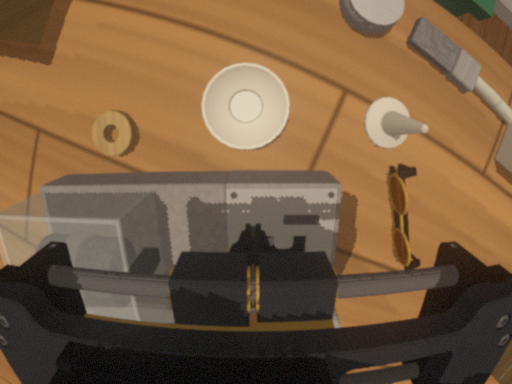

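View pics/s1.png

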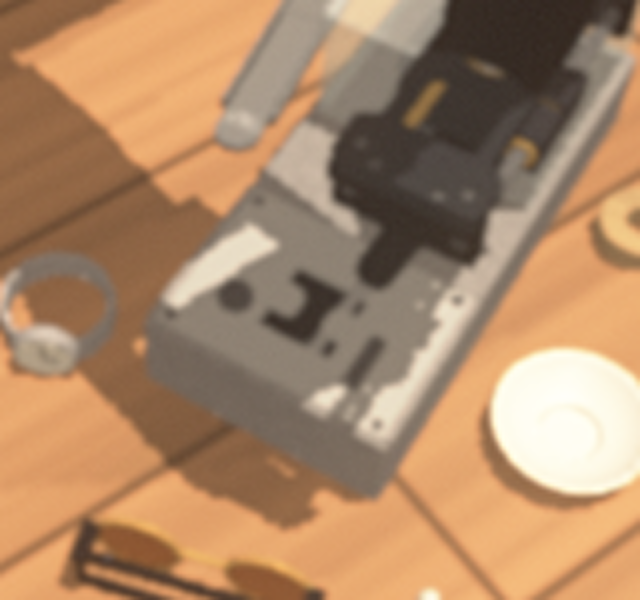

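```bash

python3 -m crank '[[0,0.004,-0.004,0,0],[0,0,0,0.01,0],[0,0,0,0.01,0],[0,0,0,0.01,0],[0,0,0,0.01,0],[0,0,0,0.01,0],[0,0,0,0.009,0],[0,0,0,0,0],[0,0,0,0,0]]'; python3 h.py
python3 -m crank '[[0,-0.005,0,0,0],[0,-0.005,0,0,0],[0,-0.005,0,0,0],[0,-0.005,0,0,0],[0,0,0,0,0]]'; python3 h.py
```

```text
clock: 3.67
tcp_pos: [646.1, 94.8, 108.9]
tool_rot: [[0.923, 0.385, -0.001], [0.385, -0.923, -0.0], [-0.001, -0.0, -1.0]]
force: [-0.3, 0.3, 0.3]
grip_width: 0.7
t 3.67 wf [ 66.   33.8 108.9] Fw [-0.1  0.4  0.3] grip 0.7 toolx yaw 0.395
clock: 4.08
tcp_pos: [627.1, 86.8, 110.2]
tool_rot: [[0.923, 0.384, 0.0], [0.384, -0.923, -0.0], [0.0, 0.0, -1.0]]
force: [-0.1, -0.3, -0.1]
grip_width: 0.2
t 4.08 wf [ 45.5  33.7 110.2] Fw [-0.2 -0.3 -0.1] grip 0.2 toolx yaw 0.395
```

```bash
cat >> h.py <<'E'
def snap(k,n="scene"):
    import cv2
    a=vision.capture(n)[:,:,::-1]
    a=a[150:260,220:350] if n=="scene" else a[110:240,150:300]
    cv2.imwrite(f"pics/{k}.png",cv2.resize(a,None,fx=5 if n=="scene" else 4,fy=5 if n=="scene" else 4,interpolation=cv2.INTER_CUBIC))
E
python3 -c "
from h import *
snap('s2')
snap('t2','top')"
```

```text
(no output)
```

View pics/s2.png

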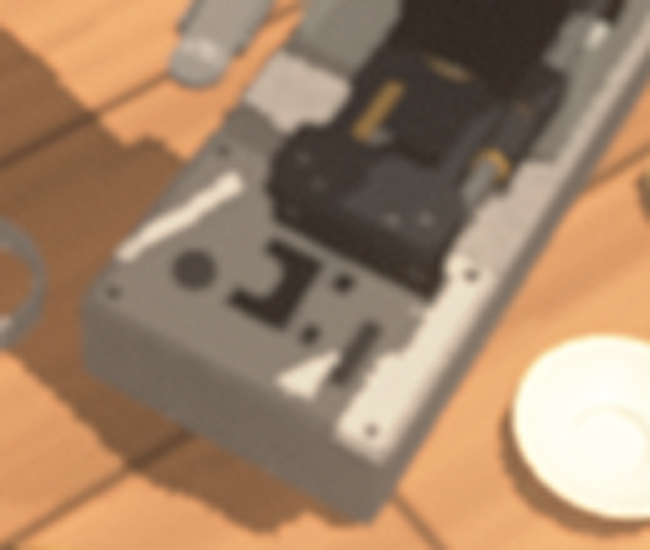

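View pics/t2.png

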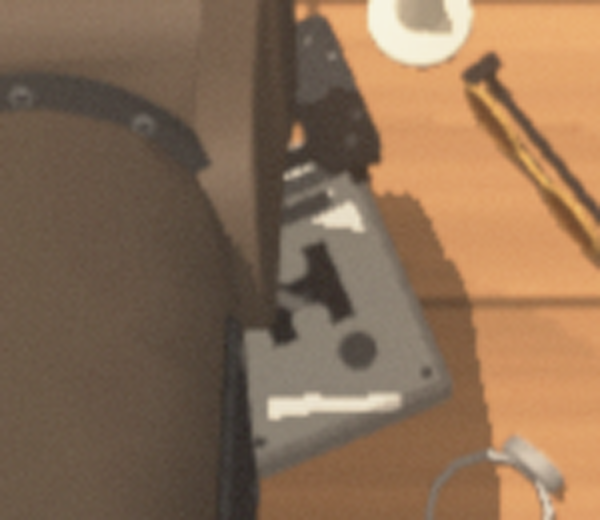

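```bash

python3 -m crank '[[0,-0.004,0,0,0],[0,-0.004,0,0,0],[0,-0.004,0,0,0],[0,0,0,0,0]]'; python3 h.py
python3 -m crank '[[0,-0.004,0,0,0],[0,-0.004,0,0,0],[0,-0.003,0,0,0],[0,0,0,0,0]]'; python3 h.py
python3 -c "
from h import *
snap('s3')
snap('t3','top')"
```

```text
clock: 4.52
tcp_pos: [616.0, 82.3, 109.6]
tool_rot: [[0.923, 0.385, -0.001], [0.385, -0.923, -0.0], [-0.001, -0.0, -1.0]]
force: [0.5, 0.6, -0.0]
grip_width: 0.4
t 4.52 wf [ 33.5  33.8 109.6] Fw [ 0.6  0.3 -0. ] grip 0.4 toolx yaw 0.395
clock: 4.85
tcp_pos: [606.0, 78.1, 109.6]
tool_rot: [[0.923, 0.385, -0.0], [0.385, -0.923, -0.0], [-0.0, -0.0, -1.0]]
force: [-0.2, -0.1, -0.2]
grip_width: 0.6
t 4.85 wf [ 22.6  33.8 109.6] Fw [-0.2 -0.  -0.2] grip 0.6 toolx yaw 0.395
```

View pics/s3.png

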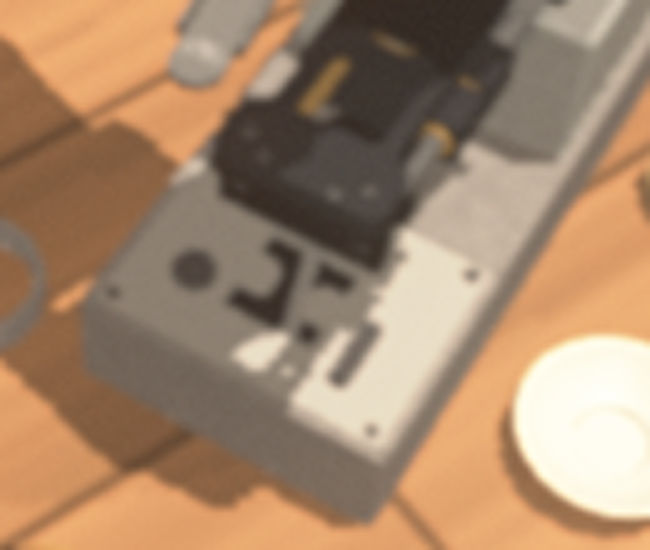

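View pics/t3.png

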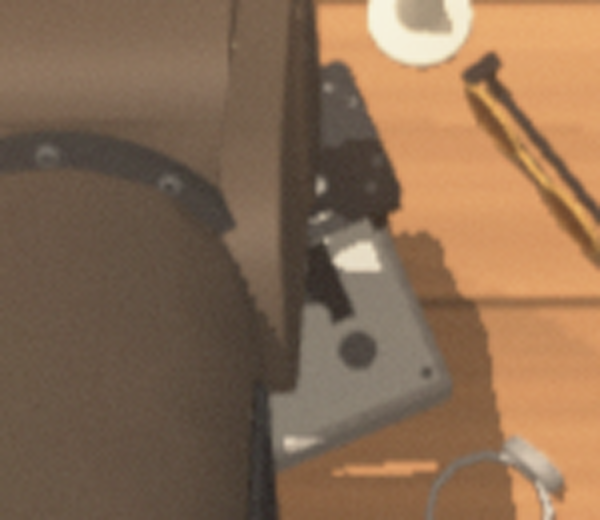

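```bash

python3 -m crank '[[0,0.008,0,0,0],[0,0.008,0,0,0],[0,0,0,0,0],[0,0,-0.015,0,0],[0,0,-0.015,0,0],[0,0,-0.014,0,0],[0,0,0,0,0]]'; python3 h.py
python3 -c "
from h import *
snap('s4')
snap('t4','top')"
```

```text
clock: 5.53
tcp_pos: [602.8, 128.0, 109.6]
tool_rot: [[0.922, 0.387, -0.001], [0.387, -0.922, 0.0], [-0.001, -0.0, -1.0]]
force: [0.7, 0.4, 0.5]
grip_width: 0.4
t 5.53 wf [ 38.9  81.1 109.6] Fw [0.8 0.1 0.5] grip 0.4 toolx yaw 0.397
```

View pics/s4.png

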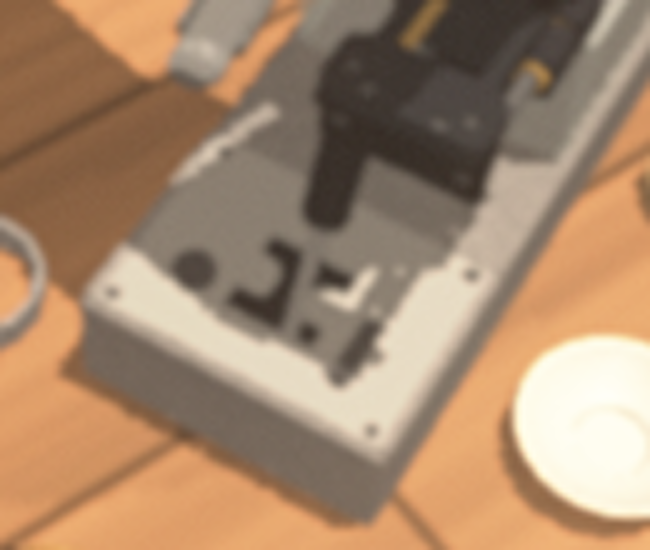

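View pics/t4.png

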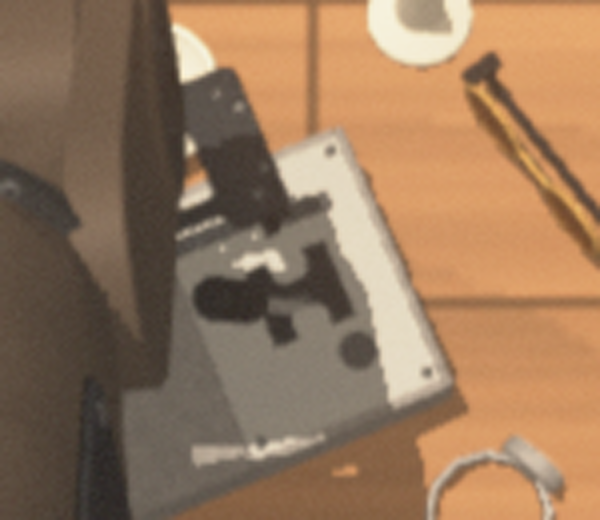

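```bash
python3 -c "
from h import *
def W(x,y,z):
    c,s=np.cos(YAW),np.sin(YAW); return [G[0]+c*x-s*y,G[1]+s*x+c*y,z]
for sh in (-.1,-.05,0,.05,.1):
    cr=.34; d=np.array([np.sin(sh),np.sin(cr)*np.cos(sh),np.cos(cr)*np.cos(sh)])
    for L in (122,72):
        p=W(L*d[0],L*d[1],14.5+L*d[2]); u=proj('top',p); v=proj('scene',p)
        print(sh,L,'top',np.round([(u[0]-149.6)*4,(u[1]-109.6)*4]),'scene',np.round([(v[0]-219.6)*5,(v[1]-149.6)*5]))
"
```

```text
-0.1 122 top [222. 321.] scene [323. 117.]
-0.1 72 top [259. 316.] scene [307. 215.]
-0.05 122 top [217. 309.] scene [336. 122.]
-0.05 72 top [256. 310.] scene [315. 218.]
0 122 top [212. 298.] scene [349. 128.]
0 72 top [253. 303.] scene [322. 222.]
0.05 122 top [207. 286.] scene [362. 135.]
0.05 72 top [251. 297.] scene [329. 226.]
0.1 122 top [203. 275.] scene [375. 142.]
0.1 72 top [248. 290.] scene [336. 230.]
```

The knob top in the top view, at zoom pixel (213,298), matches the prediction for s≈0, so the lever is in line with the passage. Next I go round to its left side and push across.

```bash

python3 -m crank '[[0,-0.013,0,0,0],[0,-0.013,0,0,0],[0,-0.013,0,0,0],[0,0,0,0,0],[0,0,0.005,0,0],[0,0,0.005,0,0],[0,0,0.005,0,0],[0,0,0,0,0]]'; python3 h.py
python3 -m crank '[[0,0,0.005,0,0],[0,0,0.005,0,0],[0,0,0.005,0,0],[0,0,0.005,0,0],[0,0,0.005,0,0],[0,0,0.005,0,0],[0,0,0,0,0]]'; python3 h.py
python3 -m crank '[[0,0,0.004,0,0],[0,0,0.004,0,0],[0,0,0.004,0,0],[0,0,0.004,0,0],[0,0,0.004,0,0],[0,0,0,0,0]]'; python3 h.py
```

```text
clock: 6.3
tcp_pos: [575.2, 95.3, 109.5]
tool_rot: [[0.923, 0.384, 0.001], [0.384, -0.923, -0.0], [0.0, 0.0, -1.0]]
force: [0.2, -0.2, 0.2]
grip_width: 0.8
t 6.3 wf [  0.8  61.5 109.5] Fw [ 0.1 -0.3  0.2] grip 0.8 toolx yaw 0.394
clock: 6.88
tcp_pos: [586.1, 67.6, 109.6]
tool_rot: [[0.923, 0.384, 0.0], [0.384, -0.923, -0.0], [0.0, 0.0, -1.0]]
force: [1.2, 0.0, 0.3]
grip_width: 0.8
t 6.88 wf [  0.3  31.7 109.6] Fw [ 1.1 -0.4  0.3] grip 0.8 toolx yaw 0.394
clock: 7.38
tcp_pos: [593.8, 49.3, 109.6]
tool_rot: [[0.923, 0.384, 0.0], [0.384, -0.923, -0.0], [0.0, 0.0, -1.0]]
force: [-1.6, 0.0, 0.4]
grip_width: 0.7
t 7.38 wf [  0.3  11.9 109.6] Fw [-1.5  0.7  0.4] grip 0.7 toolx yaw 0.394
```

```bash

python3 -m crank '[[0,0,0.004,0,0],[0,0,0.004,0,0],[0,0,0.003,0,0],[0,0,0,0,0]]'; python3 h.py
python3 -m crank '[[0,0,0.002,0,0],[0,0,0.002,0,0],[0,0,0,0,0]]'; python3 h.py
python3 -c "
from h import *
snap('s5')
snap('t5','top')"
```

```text
clock: 7.72
tcp_pos: [597.8, 39.4, 109.5]
tool_rot: [[0.923, 0.384, 0.0], [0.384, -0.923, -0.0], [-0.0, 0.0, -1.0]]
force: [-0.7, 0.7, -0.5]
grip_width: 0.6
t 7.72 wf [  0.2   1.2 109.5] Fw [-0.4  0.9 -0.5] grip 0.6 toolx yaw 0.394
clock: 7.97
tcp_pos: [599.2, 36.0, 109.5]
tool_rot: [[0.923, 0.385, -0.0], [0.385, -0.923, -0.0], [-0.0, 0.0, -1.0]]
force: [0.0, 1.1, -0.2]
grip_width: 0.6
t 7.97 wf [  0.2  -2.5 109.5] Fw [ 0.5  1.  -0.2] grip 0.6 toolx yaw 0.395
```

View pics/s5.png

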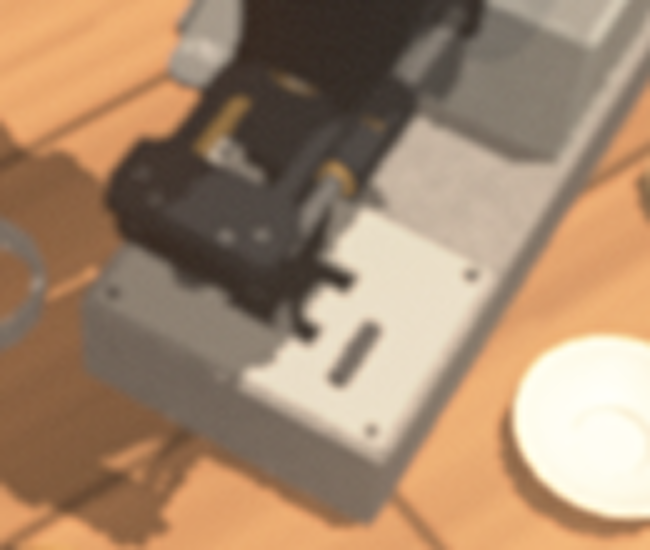

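View pics/t5.png

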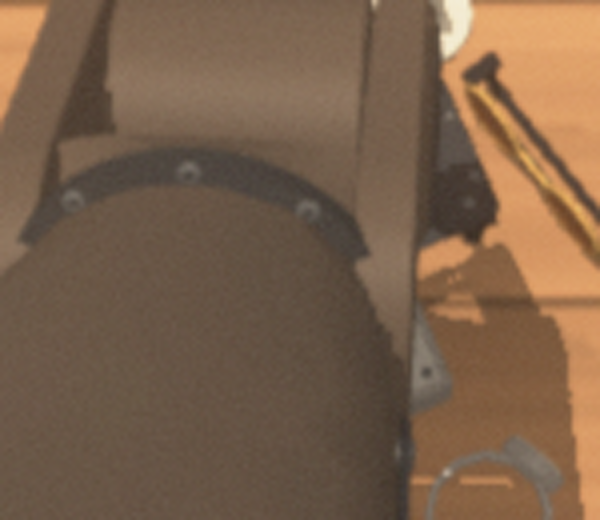

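```bash

python3 -m crank '[[0,0,0.002,0,0],[0,0,0,0,0]]'; python3 h.py
python3 -m crank '[[0,0,0.001,0,0],[0,0,0,0,0]]'; python3 h.py
python3 -m crank '[[0,0,0.001,0,0],[0,0,0,0,0]]'; python3 h.py
```

```text
clock: 8.23
tcp_pos: [600.0, 34.2, 109.6]
tool_rot: [[0.923, 0.385, -0.0], [0.385, -0.923, -0.0], [-0.0, 0.0, -1.0]]
force: [-0.9, 1.5, 0.3]
grip_width: 0.7
t 8.23 wf [  0.2  -4.4 109.6] Fw [-0.2  1.7  0.3] grip 0.7 toolx yaw 0.395
clock: 8.4
tcp_pos: [600.4, 33.4, 109.6]
tool_rot: [[0.923, 0.385, -0.0], [0.385, -0.923, -0.0], [-0.0, 0.0, -1.0]]
force: [-1.1, 1.3, 0.5]
grip_width: 0.3
t 8.4 wf [  0.2  -5.3 109.6] Fw [-0.6  1.6  0.5] grip 0.3 toolx yaw 0.395
clock: 8.57
tcp_pos: [600.8, 32.4, 109.6]
tool_rot: [[0.923, 0.385, 0.0], [0.385, -0.923, -0.0], [-0.0, 0.0, -1.0]]
force: [-0.6, 1.3, 0.0]
grip_width: 0.3
t 8.57 wf [  0.2  -6.3 109.6] Fw [-0.1  1.4  0. ] grip 0.3 toolx yaw 0.395
```

```bash

for i in 1 2; do python3 -m crank '[[0,0,0.001,0,0],[0,0,0,0,0]]' >/dev/null; python3 h.py; done
python3 -m crank '[[0,0,0.001,0,0],[0,0,0,0,0]]' >/dev/null; python3 h.py
```

```text
t 8.73 wf [  0.2  -7.4 109.6] Fw [-0.9  1.8 -0.9] grip 0.2 toolx yaw 0.395
t 8.9 wf [  0.2  -8.4 109.6] Fw [ 0.2  0.8 -0.9] grip 0.4 toolx yaw 0.395
t 9.07 wf [  0.2  -9.4 109.6] Fw [-0.2  2.4  0.4] grip 0.1 toolx yaw 0.395
```

```bash

python3 -m crank '[[0,0,-0.012,0,0],[0,0,-0.012,0,0],[0,0,-0.012,0,0],[0,0,-0.012,0,0],[0,0,0,0,0]]' >/dev/null; python3 h.py
python3 -c "
from h import *
snap('s6')
snap('t6','top')"
```

```text
t 9.48 wf [  0.2  41.5 109.7] Fw [ 0.3  0.6 -0.8] grip 0.1 toolx yaw 0.397
```

View pics/s6.png

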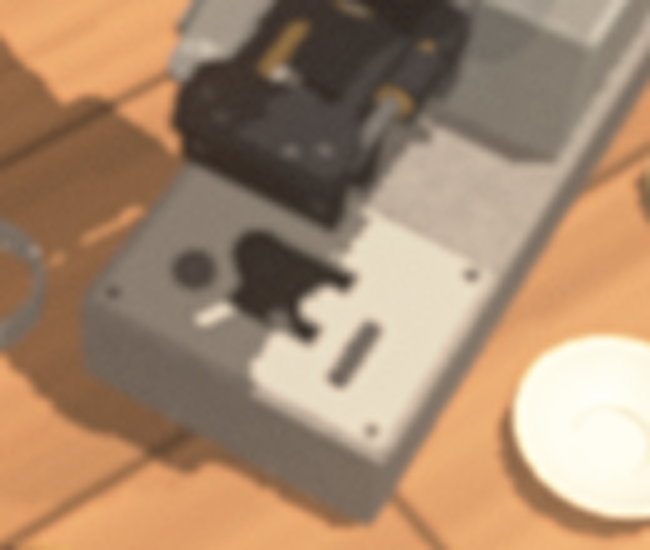

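View pics/t6.png

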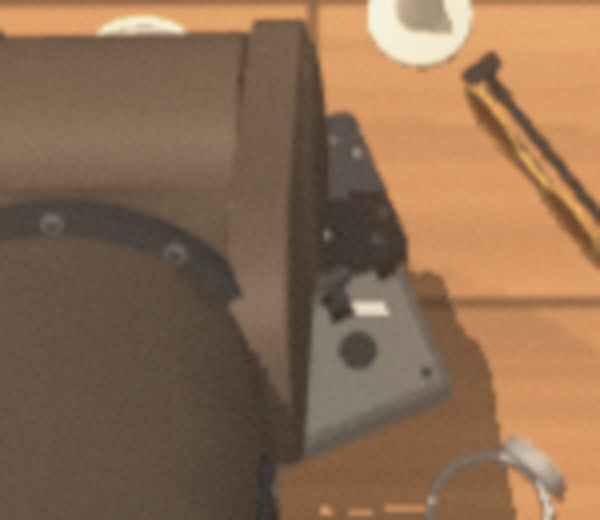

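```bash
cat >> h.py <<'E'
def W(x,y,z):
    c,s=np.cos(YAW),np.sin(YAW); return [G[0]+c*x-s*y,G[1]+s*x+c*y,z]
def pred(sh,cr):
    d=np.array([np.sin(sh),np.sin(cr)*np.cos(sh),np.cos(cr)*np.cos(sh)])
    for L in (122,72):
        p=W(L*d[0],L*d[1],14.5+L*d[2]); u=proj('top',p); v=proj('scene',p)
        print(sh,cr,L,'wf',np.round([L*d[0],L*d[1],14.5+L*d[2]],1),'top',np.round([(u[0]-149.6)*4,(u[1]-109.6)*4]),'scene',np.round([(v[0]-219.6)*5,(v[1]-149.6)*5]))
E
python3 -c "
from h import *
for c in (-.2,-.25,-.3,-.35,-.4): pred(0,c)
pred(.05,-.35);pred(-.05,-.35)"
python3 - <<'E'
import cv2,numpy as np
a=cv2.imread('pics/s6.png').astype(float)[170:360,200:400]*2.5
cv2.imwrite('pics/s6b.png',cv2.resize(np.clip(a,0,255).astype('uint8'),None,fx=3,fy=3))
E
```

```text
0 -0.2 122 wf [  0.  -24.2 134.1] top [337. 244.] scene [270. 229.]
0 -0.2 72 wf [  0.  -14.3  85.1] top [323. 273.] scene [277. 281.]
0 -0.25 122 wf [  0.  -30.2 132.7] top [349. 240.] scene [262. 242.]
0 -0.25 72 wf [  0.  -17.8  84.3] top [330. 271.] scene [273. 288.]
0 -0.3 122 wf [  0.  -36.1 131.1] top [360. 236.] scene [255. 254.]
0 -0.3 72 wf [  0.  -21.3  83.3] top [336. 268.] scene [268. 295.]
0 -0.35 122 wf [  0.  -41.8 129.1] top [372. 232.] scene [247. 267.]
0 -0.35 72 wf [  0.  -24.7  82.1] top [343. 266.] scene [264. 302.]
0 -0.4 122 wf [  0.  -47.5 126.9] top [383. 229.] scene [239. 281.]
0 -0.4 72 wf [  0.  -28.   80.8] top [349. 264.] scene [260. 309.]
0.05 -0.35 122 wf [  6.1 -41.8 129. ] top [367. 221.] scene [260. 274.]
0.05 -0.35 72 wf [  3.6 -24.7  82.1] top [340. 260.] scene [272. 306.]
-0.05 -0.35 122 wf [ -6.1 -41.8 129. ] top [376. 244.] scene [234. 261.]
-0.05 -0.35 72 wf [ -3.6 -24.7  82.1] top [345. 273.] scene [257. 298.]
```

View pics/s6b.png

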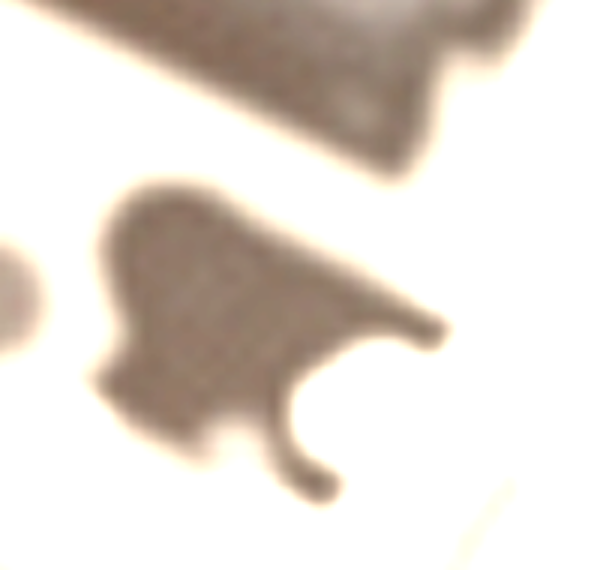

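The knob top appears at about (263,254) in the scene zoom, which gives c≈-0.28. It needs a few more mm across.

```bash

python3 -m crank '[[0,0,0.011,0,0],[0,0,0.011,0,0],[0,0,0.011,0,0],[0,0,0.011,0,0],[0,0,0.005,0,0],[0,0,0.002,0,0],[0,0,0,0,0]]' >/dev/null; python3 h.py
for i in 1 2; do python3 -m crank '[[0,0,0.001,0,0],[0,0,0,0,0]]' >/dev/null; python3 h.py; done
for i in 1 2; do python3 -m crank '[[0,0,0.001,0,0],[0,0,0,0,0]]' >/dev/null; python3 h.py; done
```

```text
t 10.17 wf [  0.  -13.  109.4] Fw [ 1.   0.1 -0.4] grip 0.3 toolx yaw 0.394
t 10.33 wf [  0.2 -13.1 109.7] Fw [ 0.8 -0.3 -0.1] grip 0.8 toolx yaw 0.395
t 10.5 wf [  0.3 -13.9 109.7] Fw [-0.   1.  -0.3] grip 0.6 toolx yaw 0.395
t 10.67 wf [  0.2 -15.1 109.6] Fw [1.1 0.4 0.1] grip 0.4 toolx yaw 0.395
t 10.83 wf [  0.3 -16.3 109.6] Fw [ 0.1  2.2 -0.9] grip 0.3 toolx yaw 0.395
```

```bash

for i in 1 2; do python3 -m crank '[[0,0,0.001,0,0],[0,0,0,0,0]]' >/dev/null; python3 h.py; done
python3 -m crank '[[0,0,0.001,0,0],[0,0,0,0,0]]' >/dev/null; python3 h.py
python3 -c "
from h import *
snap('s7')"
python3 - <<'E'
import cv2,numpy as np
a=cv2.imread('pics/s7.png').astype(float)[170:360,150:400]*2.5
cv2.imwrite('pics/s7b.png',cv2.resize(np.clip(a,0,255).astype('uint8'),None,fx=3,fy=3))
E
```

```text
t 11.0 wf [  0.2 -17.4 109.6] Fw [0.4 1.5 0.6] grip 0.6 toolx yaw 0.395
t 11.17 wf [  0.2 -18.3 109.6] Fw [-0.1  2.5 -0.8] grip 0.6 toolx yaw 0.395
t 11.33 wf [ 1.000e-01 -1.900e+01  1.095e+02] Fw [ 0.6  4.2 -0.3] grip 0.1 toolx yaw 0.395
```

View pics/s7b.png

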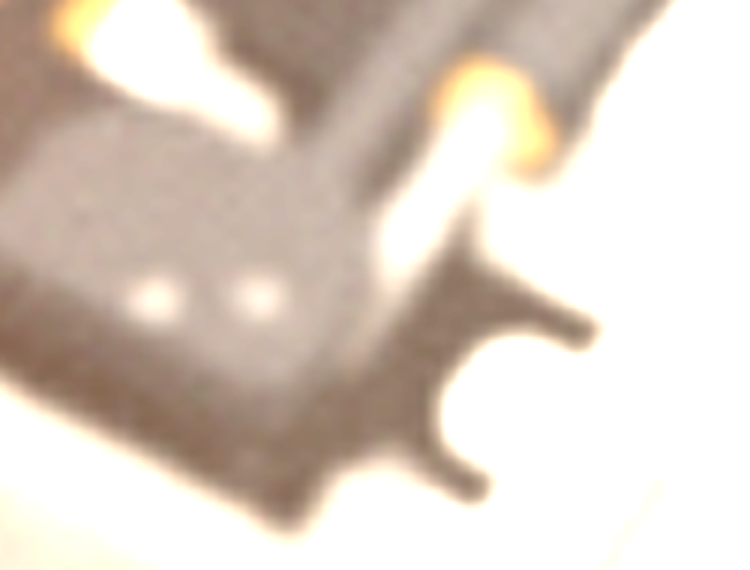

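```bash

python3 -m crank '[[0,0,-0.014,0,0],[0,0,-0.014,0,0],[0,0,-0.014,0,0],[0,0,0,0,0],[0,-0.013,0,0,0],[0,-0.013,0,0,0],[0,-0.014,0,0,0],[0,0,0,0,0]]' >/dev/null; python3 h.py
python3 -c "
from h import *
snap('s8');snap('t8','top')"
python3 - <<'E'
import cv2,numpy as np
a=cv2.imread('pics/s8.png').astype(float)[170:360,150:400]*2.5
cv2.imwrite('pics/s8b.png',cv2.resize(np.clip(a,0,255).astype('uint8'),None,fx=3,fy=3))
E
```

```text
t 12.05 wf [-41.5  23.5 109.7] Fw [ 0.6 -0.4  0.1] grip 0.3 toolx yaw 0.395
```

View pics/s8b.png

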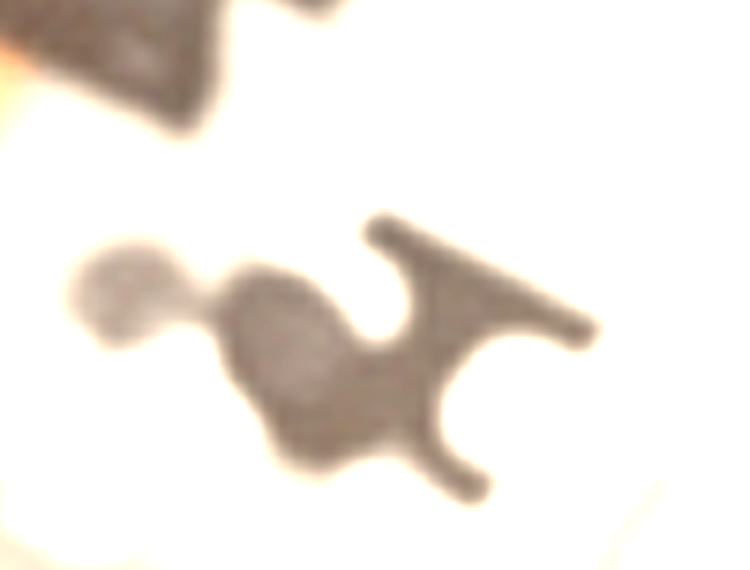

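View pics/t8.png

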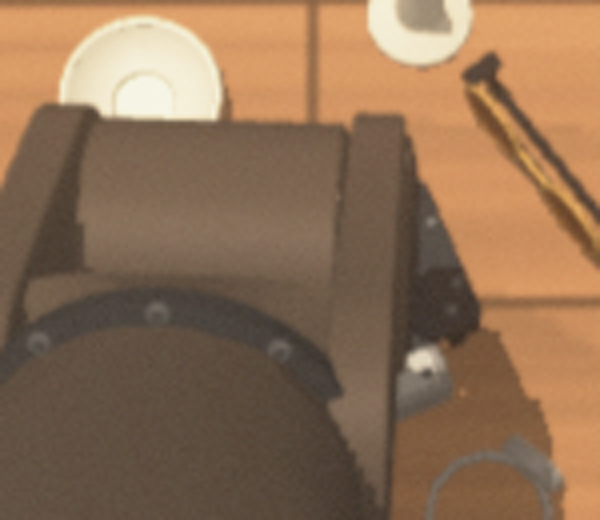

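```bash

python3 -m crank '[[0,0,0.02,0,0],[0,0,0.02,0,0],[0,0,0.02,0,0],[0,0,0,0,0],[0,0.005,0,0,0],[0,0.005,0,0,0],[0,0.005,0,0,0],[0,0,0,0,0]]' >/dev/null; python3 h.py
python3 -m crank '[[0,0.004,0,0,0],[0,0.004,0,0,0],[0,0.004,0,0,0],[0,0.004,0,0,0],[0,0,0,0,0]]' >/dev/null; python3 h.py
python3 -m crank '[[0,0.004,0,0,0],[0,0.004,0,0,0],[0,0.004,0,0,0],[0,0,0,0,0]]' >/dev/null; python3 h.py
```

```text
t 12.82 wf [-23.4 -36.5 109.6] Fw [-0.7 -0.3 -1.1] grip 0.3 toolx yaw 0.396
t 13.23 wf [ -8.  -37.2 109.6] Fw [0.5 0.7 0.5] grip 0.5 toolx yaw 0.395
t 13.57 wf [  4.1 -37.3 109.5] Fw [-0.4  0.   0. ] grip 0.6 toolx yaw 0.395
```

```bash

python3 -m crank '[[0,0.003,0,0,0],[0,0.002,0,0,0],[0,0,0,0,0]]' >/dev/null; python3 h.py
for i in 1 2 3; do python3 -m crank '[[0,0.0015,0,0,0],[0,0,0,0,0]]' >/dev/null; python3 h.py; done
python3 -c "
from h import *
snap('s9')"
```

```text
t 13.82 wf [  8.7 -37.3 109.6] Fw [-1.4  0.1 -0.5] grip 0.2 toolx yaw 0.395
t 13.98 wf [  9.7 -37.2 109.5] Fw [-2.6  0.  -0. ] grip 0.3 toolx yaw 0.395
t 14.15 wf [ 10.7 -37.2 109.4] Fw [-5.3  0.2 -0.5] grip 0.6 toolx yaw 0.395
t 14.32 wf [ 11.5 -37.1 109.2] Fw [-9.1 -0.1 -0.6] grip 0.3 toolx yaw 0.395
```

View pics/s9.png

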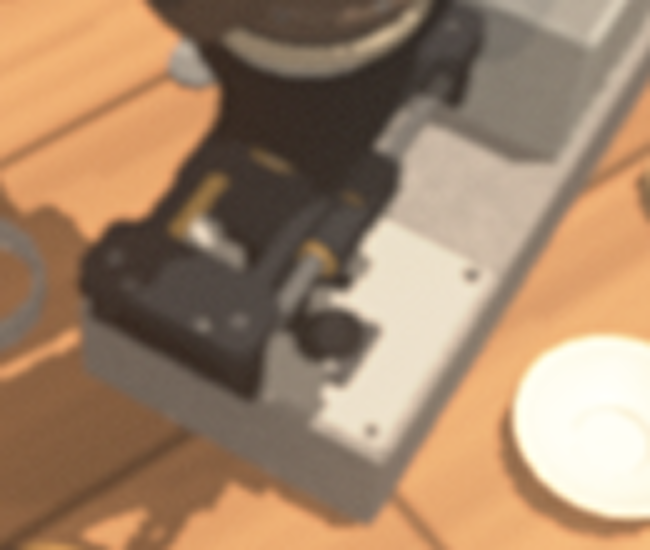

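The force rises to 9 N at 11.5 mm, and I had predicted the slot end at 12 mm. I'll back off, lift and verify.

```bash

python3 -m crank '[[0,-0.01,0,0,0],[0,-0.02,0,0,0],[0,-0.02,0,0,0],[0,0,0,0,0],[0,0,0,-0.025,0],[0,0,0,-0.03,0],[0,0,0,-0.03,0],[0,0,0,-0.03,0],[0,-0.01,0.035,0,0],[0,-0.01,0.035,0,0],[0,-0.01,0.035,0,0],[0,0,0,0,0]]' >/dev/null; python3 h.py
python3 -m crank '[[0,-0.015,0.035,0,0],[0,-0.015,0.035,0,0],[0,-0.015,0.035,0,0],[0,-0.015,0.035,0,0],[0,-0.015,0.035,0,0],[0,-0.015,0.035,0,0],[0,0,0,0,0]]' >/dev/null; python3 h.py
python3 -c "
from h import *
snap('s10');snap('t10','top')
for s in (.34,.38): pred(s,-.35)
pred(.38,-.38)"
```

```text
t 15.37 wf [ -68.2 -147.4  225.2] Fw [ 0.1  0.2 -0.9] grip 0.5 toolx yaw 0.391
t 15.95 wf [-160.  -357.7  224.4] Fw [-0.1 -0.7  0.3] grip 0.2 toolx yaw 0.39
0.34 -0.35 122 wf [ 40.7 -39.4 122.5] top [335. 162.] scene [338. 319.]
0.34 -0.35 72 wf [ 24.  -23.3  78.3] top [322. 227.] scene [315. 331.]
0.38 -0.35 122 wf [ 45.3 -38.8 120.9] top [331. 155.] scene [349. 325.]
0.38 -0.35 72 wf [ 26.7 -22.9  77.3] top [320. 223.] scene [321. 334.]
0.38 -0.38 122 wf [ 45.3 -42.  119.7] top [337. 153.] scene [345. 332.]
0.38 -0.38 72 wf [ 26.7 -24.8  76.6] top [323. 222.] scene [318. 338.]
```

View pics/s10.png

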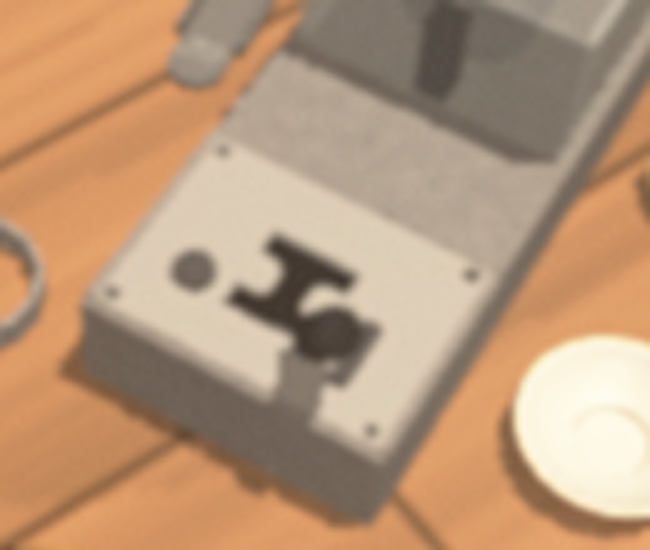

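View pics/t10.png

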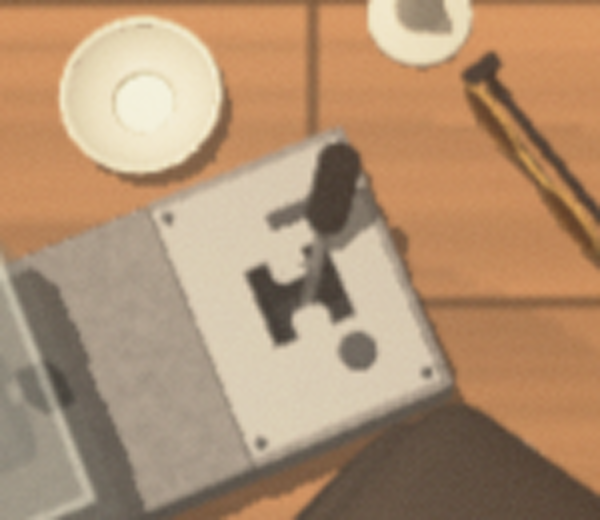

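```bash
python3 - <<'E'
import cv2,numpy as np
from h import *
a=cv2.imread('pics/s10.png')[270:380,270:390].astype(float)*2
b=cv2.imread('pics/t10.png')[130:280,250:400].astype(float)*1.8
o=np.hstack([cv2.resize(np.clip(x,0,255).astype('uint8'),(395,395)) for x in (a,b)])
cv2.imwrite('pics/z10.png',o)
for t,s in (((340,160),(335,330)),((338,160),(338,330)),((340,162),(333,328))):
    p,e=tri(("top",149.6+t[0]/4,109.6+t[1]/4),("scene",219.6+s[0]/5,149.6+s[1]/5)); w=wf(p)
    print(w,round(e,1),'s',np.arcsin(w[0]/122),'c',np.arctan2(w[1],w[2]-14.5),np.linalg.norm(w-[0,0,14.5]))
E
```

```text
[ 41.5 -42.5 119.1] 0.6 s 0.34709122245182583 c -0.3859339553943875 120.28989982538018
[ 42.2 -41.5 118.4] 0.3 s 0.35319957365523913 c -0.3800084518423117 119.57549916266292
[ 40.5 -42.1 119.2] 0.8 s 0.33838829060698106 c -0.3823164788050226 119.89474550621475
```

View pics/z10.png

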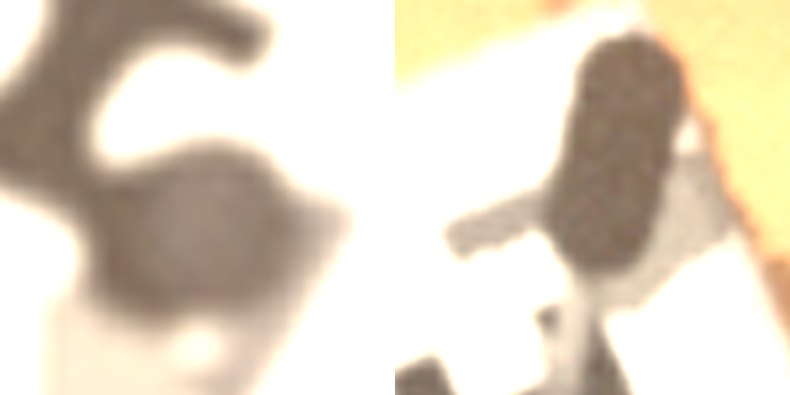

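```bash
python3 - <<'E'
import cv2,numpy as np
from h import *
# measured knob silhouette extremes (top view, full-res), dark mask
im=vision.capture("top").astype(float); g=im.max(2)
for th in (60,70,80):
    m=(g<th).astype('uint8'); n,l,st_,ce=cv2.connectedComponentsWithStats(m)
    for i in range(1,n):
        x,y,w,h,a=st_[i]
        if 215<ce[i][0]<245 and 135<ce[i][1]<200: print('top',th,st_[i],ce[i])
print(np.round(g[143:152,228:242]))
def ext(s,c):
    d=np.array([np.sin(s),np.sin(c)*np.cos(s),np.cos(c)*np.cos(s)])
    u=np.cross(d,[0,1,0]);u/=np.linalg.norm(u);v=np.cross(d,u)
    P=[np.array(proj('top',W(*(122*d+[0,0,14.5]+11*(np.cos(t)*u+np.sin(t)*v))))) for t in np.linspace(0,6.28,60)]
    P=np.array(P); return P.min(0),P.max(0)
for s,c in ((.33,-.38),(.35,-.38),(.38,-.38),(.35,-.35)): print(s,c,*np.round(ext(s,c),1))
i0=cv2.imread('pics/top0.png').astype(float).max(2); print(np.round(i0[160:170,190:205]))
print(ext(.282,.334))
E
```

```text
top 80 [228 147  11  21 130] [233.14615385 157.78461538]
top 80 [230 177   5   9  29] [232.         181.82758621]
top 80 [213 178  12  17  70] [217.88571429 184.48571429]
[[150. 168. 178. 177. 175. 168. 169. 165. 176. 187. 191. 190. 192. 189.]
 [169. 175. 178. 179. 185. 190. 169. 158. 165. 183. 189. 191. 192. 190.]
 [181. 185. 189. 176. 176. 172. 136. 125. 142. 165. 185. 192. 192. 191.]
 [201. 201. 188. 144. 110. 100.  93.  88.  95. 121. 160. 185. 191. 193.]
 [212. 196. 151. 104.  86.  78.  78.  80.  84.  90. 114. 161. 186. 194.]
 [213. 171. 115.  83.  81.  79.  79.  79.  79.  81.  86. 120. 175. 193.]
 [212. 149.  94.  81.  81.  81.  78.  79.  78.  79.  81.  95. 165. 191.]
 [210. 142.  90.  82.  80.  79.  78.  78.  77.  78.  80.  92. 151. 186.]
 [201. 131.  88.  78.  78.  80.  83.  80.  79.  78.  79.  88. 141. 187.]]
0.33 -0.38 [229.6 145.9] [240.8 154.5]
0.35 -0.38 [229.1 145.1] [240.2 153.5]
0.38 -0.38 [228.2 143.9] [239.3 152.1]
0.35 -0.35 [227.5 145.5] [238.7 154. ]
[[156. 157. 162. 173. 177. 178. 187. 189. 192. 188. 190. 193. 193. 190.
  188.]
 [160. 167. 175. 187. 190. 191. 189. 192. 188. 190. 192. 192. 190. 191.
  192.]
 [172. 172. 173. 185. 189. 188. 189. 191. 189. 189. 189. 191. 190. 188.
  192.]
 [164. 143. 138. 170. 183. 174. 167. 162. 159. 160. 172. 185. 190. 191.
  191.]
 [154. 120. 111. 157. 162. 130. 111.  95.  87.  98. 126. 156. 172. 186.
  190.]
 [169. 138. 119. 146. 126.  90.  74.  69.  67.  70.  78.  92. 127. 161.
  182.]
 [184. 172. 153. 122.  89.  71.  65.  65.  67.  65.  69.  67.  77. 107.
  148.]
 [180. 189. 175. 115.  75.  69.  70.  70.  68.  64.  68.  66.  64.  73.
   91.]
 [179. 189. 159. 102.  68.  67.  68.  67.  68.  69.  68.  69.  63.  64.
   64.]
 [166. 182. 145.  92.  70.  69.  68.  65.  68.  69.  71.  68.  65.  66.
   61.]]
(array([192.46378663, 162.78202951]), array([202.37953771, 173.52527717]))
```

```bash
python3 -c "
from h import *
import cv2
cv2.imwrite('pics/end.png',vision.capture('scene')[:,:,::-1]); st()"
```

```text
t 16.15 wf [-156.8 -351.5  224.7] Fw [0.5 0.7 0.4] grip 0.4 toolx yaw 0.395
```

View pics/end.png

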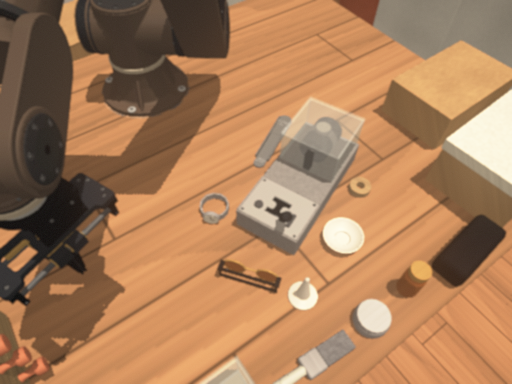

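The final scene picture shows every loose object where it started (watch at (213,208), sunglasses at (250,275)). The knob is over the bar-badge slot at (286,216), and the gripper is well clear.

```bash
python3 -c "
from station import order
print(order.close_job())"
```

```text
the job is handed in; nothing more can be done
None
```

The lever now stands in the far right slot, at the bar badge, and I handed the job in at about 16 s of the 67 s allowed. I used the closed fingertips to push it back to the cross passage, across into the right-hand track, then forward until it met the end of the slot. The highest force I read on the tool was about 9 N, on that last push.

**Lever position:** the last pictures put it at a cross tilt of about -0.38 rad and a shift of about 0.34–0.37 rad. That is slightly under the nominal 0.38, but it agrees with the end-stop force and with about 0.35 that I worked out from the slot and stem sizes. Camera accuracy limits this to about ±0.02 rad.

**One correction on the way:** the first push across stopped short, at a cross tilt of about -0.28 rad, so I pushed again before going forward.

**Surroundings:** the loose objects look unmoved in the final picture, and the gripper was clear of everything. I never gripped the knob or pulled it up.

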